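# Nest the upturned dust covers at the battery bench

## Robot

A 7-joint arm with a two-finger parallel gripper is mounted at the origin on the work surface. World frame = base frame: x ahead of the robot, y to its left, z up, the work surface at z = 0. Lengths are in m, angles in rad, forces in N, time in s.
With the tool pointing down it reaches from about 0.425 to 0.875 m from the base axis. Payload 4.7 kg.
Tool frame: the origin (TCP) lies on the mounting face of the last link; the fingertips stand 182 mm ahead of it and the grasp point (between the pads) lies 164 mm ahead of it (tcp_to_grasp is the distance from the TCP to the grasp point, in m); z points along the fingers, x is the direction in which the jaws open and shut, and the axes are right-handed (so a half turn about z gives the same grasp; the last joint's range is limited). The gripper opens to 87 mm and grips with 3 to 60 N. Pads are 19 mm wide; open, the fingers measure 117 mm over their backs; the gripper's body (75 mm by 190 mm) begins 51 mm behind the grasp point.
Start: joints at [-1.258, 0.321, -0.07, 1.45, 0.023, 1.371, -0.057], TCP at [0.191, 0.621, 0.405] pointing down, gripper open.
Joint ranges: [-2.86, 2.86], [-0.3, 2.09], [-1.38, 1.24], [0.06, 2.45], [-1.56, 4.7], [0.09, 2.05], [-2.69, 2.69]. Speed limits (rad/s): [2.57, 2.57, 3.14, 3.14, 3.14, 3.14, 3.14].

## Interface

Orientations are given as [roll, pitch, yaw] about the fixed x, y, z axes, in that order (R = Rz(yaw) Ry(pitch) Rx(roll)).
In Python, from bench import observe, camera, close_job, tcp_to_grasp gives the robot as it stands. The module is installed in compiled form; this text tells all that it offers.
- The arm moves only by the tool move_arm, never from a script. Its argument "deltas" is one flat list of numbers, 5 for each row, row after row: the shift along the tool's x, y, z in m, then the turn about the tool's z in degrees, then the opening in per cent of the stroke, from 0 (shut) to 100 (fully open). A call has 1 to 12 rows; each row shifts and turns the pose as measured when the row begins, along the tool's axes as they then stand; what a row does not reach is not made up. A row lasts 1/8 s, in which the tool goes at most 62.5 mm and 10.7 degrees, less where a joint would pass 70% of its speed; a pose out of reach is approached as far as the arm can. A call is refused whole if a number of a shift passes 0.0625 or a number of a turn 10.7, either way. A call with a gripper value outside its range is refused whole. The fingers move at their own pace and stop on an object; "newtons" is the grip in N (left out, the last holds). Time passes only in rows, so rows that do not move let the fingers close. It gives the time, the measured TCP pose, the force and the opening at its end, in the units of the state.
- observe(): the state, without advancing time (a new reading comes with each control period).
- camera(name): name is "scene" or "top" or "wrist"; returns a dict with "color" (420x560x3 uint8, red, green, blue), "range_z" (420x560 float32, m along the optical axis (not along the pixel's ray), 0 where there is no reading), "camera_matrix" (3x3 intrinsics, pixels), "R" (3x3) and "t" (3): a world point X has camera coordinates R X + t. Camera axes: x right, y down, z forward; pixel columns grow to the right and rows downward; lengths in m; the calibration is good to about 2 mm. The wrist camera is an equidistant fisheye: a pixel r from the principal point sees the ray r / f radians off the axis. A picture is of the moment at which its call begins.
- close_job(): hands the job in, once; it reports no verdict.
The state is a dict: "time_s": time; "joint_pos": joint angles; "dq": joint speeds; "tau": joint torques, N m; "ee_pos": TCP position; "tool_rot": TCP orientation; "force": force on the tool from outside, world axes, zero at the start; "moment": the same for the moment, N m; "grip_width": finger opening in m.
Only numpy, scipy, OpenCV 4.12 (cv2) and the standard library are available. Lean on these libraries where they do the work, as an engineer would, in place of code of your own. Each camera call takes 0.05 s, during which the arm holds its last target.

## Task

Three domed dust covers (large black, middle-sized maroon, small green) lie upside down on the battery bench. Nest them, still upside down, into one upright stack: the maroon cover cupped in the middle of the black one, the green one cupped in the middle of the maroon one, each set down fully home rather than dropped. Leave the black cover where it is, and do not disturb the closed white dish that wears its own maroon cover.

Things in the scene. Friction and masses are not known exactly. Their poses are not given: they have to be found in the camera images.
- black_center (a point): Large black domed cover (sizes in mm), upside down on its flat knob (40 across, 14 tall), hollow up. Rim 104 outside diameter, wall 3, rim 44 above the table; outside nearly upright over the top 12 (grip there). Inner floor 17 above the knob's foot, flat, 56 across. About 160 g. Point: on its axis, 22 below the rim; z up out of the hollow.
- maroon_center (a point): Middle maroon domed cover (mm), upside down on its flat knob (24 across, 14 tall), hollow up. Rim 64 outside diameter, wall 3, rim 42 above the table; outside nearly upright over the top 11 (grip there). Inner floor 17 above the knob's foot, flat, 34 across. About 70 g. Point: on its axis, 21 below the rim; z up out of the hollow. Home in the black one its rim is 15 above the black rim.
- green_center (a point): Small teal-green domed cover (mm), upside down on its flat knob (20 across, 14 tall), hollow up. Rim 47 outside diameter, wall 3, rim 40 above the table; outside nearly upright over the top 10 (grip there). Inner floor 17 above the knob's foot, flat, 24 across. About 45 g. Point: on its axis, 20 below the rim; z up out of the hollow. Home in the maroon one its rim is 15 above the maroon rim.
- dish_center (a point): Bystander to leave alone: a closed round white parts dish, 72 mm across, wearing a maroon domed cover the right way up with its aluminium knob on top, 67 mm tall in all. This point is on its axis, 33 mm above the table.
There are look-alikes about, which are no part of the job. What is shaped like the part that bears maroon_center but blue is not meant. Leave any purple look-alike of the part that bears green_center alone.

How it is judged:
By the outcome, as a careful person would: the job done as asked, in the order asked, and still so for the second after the job is handed in, with the robot touching nothing.
It also fails if it takes over 58 s, if anything falls off the work surface, if the arm or the gripper's body presses on something with over 40 N, if the wrist force passes 120 N, or if a joint passes its speed limit or range.

## Working session

There is one attempt and no reset: what is moved stays moved. The work goes in short steps, Python scripts to look and compute and a tool call to move; the robot and the scene stay as the last step left them, time stands still between calls to the robot, and variables do not carry over. Pictures are saved under pics/ and viewed, and the job is handed in when it is done.

Besides the shell and the picture viewer there is one more tool, called after "Emit:" by a JSON object that holds its "fn" and its "kwargs", one argument or row to a line. move_arm: Moves the arm, as the interface text tells. Its arguments: {"type":"object","properties":{"deltas":{"type":"array","items":{"type":"number"}},"newtons":{"type":"number"}},"required":["deltas"]}

```bash
mkdir -p pics; cat > h.py <<'E'
import numpy as np, cv2, pickle
from bench import observe, camera, close_job, tcp_to_grasp
def save(n,f):
    c=camera(n); cv2.imwrite('pics/'+f+'.png',c['color'][:,:,::-1]); pickle.dump(c,open(f+'.pkl','wb')); return c
E
python3 - <<'E'
from h import *
print(observe(), tcp_to_grasp)
for n in('scene','top','wrist'):
    c=save(n,n+'0'); print(n,c['camera_matrix'],c['R'],c['t'])
E
```

```text
{'time_s': 0.0, 'joint_pos': array([-1.25788287,  0.32183794, -0.07006991,  1.45167014,  0.02262769,
        1.37074482, -0.05687933]), 'dq': array([-0.00010026, -0.0007385 ,  0.00015271, -0.00182526, -0.0014081 ,
       -0.00081511,  0.00106948]), 'tau': array([-2.23014190e-04, -4.91287494e+01, -4.03892007e-01, -3.12529421e+01,
       -6.38487772e-02,  4.39742999e-02,  1.68816932e-04]), 'ee_pos': array([0.19133767, 0.62099904, 0.40365379]), 'tool_rot': array([3.14146584e+00, 1.86933313e-03, 1.27202535e+00]), 'force': array([ 0.40593452, -0.43854108, -0.98027812]), 'moment': array([0.00125213, 0.03534611, 0.02311832]), 'grip_width': 0.08720713195153627} 0.1635
scene [[501.10174148   0.         279.40804855]
 [  0.         501.10174148 205.75815941]
 [  0.           0.           1.        ]] [[ 0.7980381   0.60259256 -0.00417172]
 [ 0.52040548 -0.69265177 -0.49941132]
 [-0.30383109  0.39637827 -0.86635497]] [-0.40503375 -0.27916372  1.4258838 ]
top [[420.12910477   0.         278.18620844]
 [  0.         420.12910477 208.82923137]
 [  0.           0.           1.        ]] [[-0.0219184  -0.99904724 -0.03773844]
 [-0.99157675  0.02654322 -0.12677144]
 [ 0.12765236  0.03464193 -0.99121381]] [-0.01413186  0.55157052  0.90330462]
wrist [[325.1922621    0.         284.82140173]
 [  0.         325.1922621  210.02976679]
 [  0.           0.           1.        ]] [[ 0.2959627   0.95519809 -0.00163812]
 [ 0.92315828 -0.28559404  0.25732244]
 [ 0.24532607 -0.07767009 -0.96632421]] [-0.64983494 -0.0296032   0.38824593]
```

View pics/scene0.png

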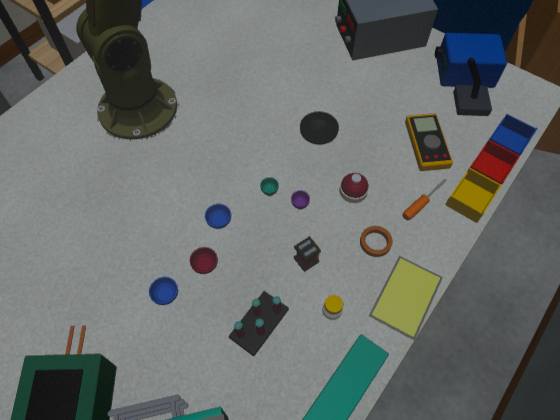

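View pics/top0.png

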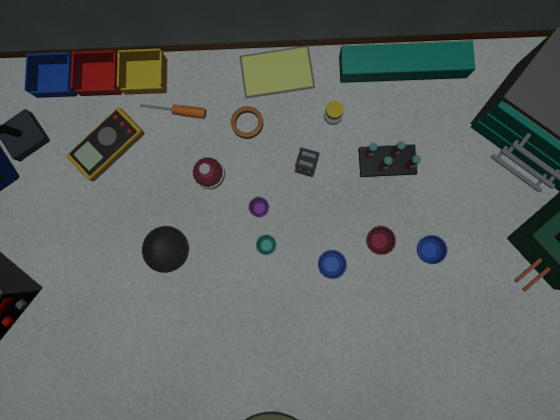

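View pics/wrist0.png

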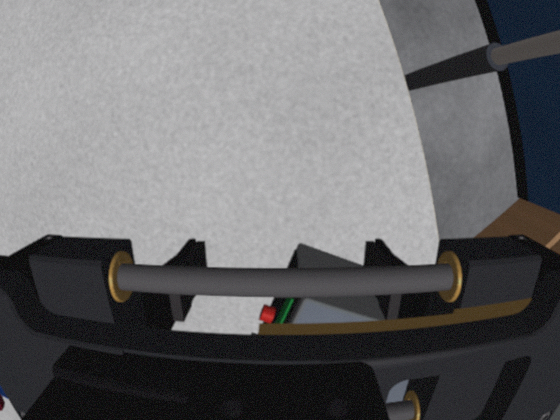

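```bash
cat >> h.py <<'E'
def ray(c,u,v,fish=False):
    K=c['camera_matrix']; x=(u-K[0,2])/K[0,0]; y=(v-K[1,2])/K[1,1]
    if fish:
        r=np.hypot(x,y); d=np.array([x/r*np.sin(r),y/r*np.sin(r),np.cos(r)]) if r>1e-9 else np.array([0,0,1.])
    else: d=np.array([x,y,1.])
    R=c['R']; return -R.T@c['t'], R.T@d/np.linalg.norm(d)
def onplane(o,d,z): return o+d*(z-o[2])/d[2]
def tri(rs):
    A=sum(np.eye(3)-np.outer(d,d) for o,d in rs); b=sum((np.eye(3)-np.outer(d,d))@o for o,d in rs)
    X=np.linalg.solve(A,b); return X,[np.linalg.norm((np.eye(3)-np.outer(d,d))@(X-o))*1e3 for o,d in rs]
def mask(c,kind):
    h=cv2.cvtColor(c['color'],cv2.COLOR_RGB2HSV); H,S,V=[h[...,i].astype(int) for i in range(3)]
    if kind=='maroon': m=((H<8)|(H>168))&(S>100)
    if kind=='green': m=(H>70)&(H<95)&(S>90)
    if kind=='black': m=(V<75)&(S<90)
    return m.astype(np.uint8)*255
def blob(c,kind,u,v,rad=45):
    m=mask(c,kind); w=np.zeros_like(m); cv2.circle(w,(int(u),int(v)),rad,255,-1); m&=w
    m=cv2.morphologyEx(m,cv2.MORPH_CLOSE,np.ones((3,3)))
    cs,_=cv2.findContours(m,cv2.RETR_EXTERNAL,cv2.CHAIN_APPROX_NONE)
    return max(cs,key=cv2.contourArea)
def rimfit(c,cnt,z,fish=False):
    p=np.array([onplane(*ray(c,u,v,fish),z)[:2] for u,v in cv2.convexHull(cnt)[:,0]])
    (x,y),(a,b),_=cv2.fitEllipse(p.astype(np.float32)*1000); return x,y,a,b
E
python3 - <<'E'
from h import *
s=pickle.load(open('scene0.pkl','rb'));t=pickle.load(open('top0.pkl','rb'))
for k,a,b,r,z in(('black',(319,127),(165,249),32,.044),('maroon',(204,260),(381,240),22,.042),('green',(270,186),(266,245),15,.040)):
    rs=[]
    for c,p in((s,a),(t,b)):
        cn=blob(c,k,*p,r); e=cv2.fitEllipse(cv2.convexHull(cn)); rs.append(ray(c,*e[0]))
        print(k,np.round(e[0],1),np.round(e[1],1),np.round(rimfit(c,cn,z),1))
        # depth at rim: min range pts
        mk=np.zeros((420,560),np.uint8);cv2.drawContours(mk,[cn],-1,255,-1);v,u=np.nonzero(mk&(c['range_z']>0).astype(np.uint8)*255)
        zz=c['range_z'][v,u];K=c['camera_matrix']
        P=np.c_[(u-K[0,2])/K[0,0]*zz,(v-K[1,2])/K[1,1]*zz,zz];W=(P-c['t'])@c['R']
        top=np.percentile(W[:,2],95);q=W[W[:,2]>top-.006]
        print('  depth zmax95',round(top,4),'z5-',np.percentile(W[:,2],[2,25,50]).round(4),'mid',((q.min(0)+q.max(0))/2*1e3).round(1),'span',(np.ptp(q,axis=0)*1e3).round(0))
    print('  tri',tri(rs))
crop=s['color'][110:310,130:380,::-1]
a=cv2.resize(crop,(780,600),interpolation=cv2.INTER_CUBIC);cv2.imwrite('pics/crop1.png',a)
E
```

```text
black [318.8 127.7] [32.6 39. ] [472.  220.9 103.4 110.1]
  depth zmax95 0.0443 z5- [0.0135 0.0183 0.0227] mid [471.  223.6  44.3] span [103. 104.  12.]
black [165.  248.9] [45.7 47.3] [467.8 224.1 101.5 104.4]
  depth zmax95 0.0439 z5- [0.0145 0.0179 0.0214] mid [467.7 224.4  43.2] span [101. 104.  10.]
  tri (array([0.46804052, 0.22763752, 0.03279766]), [np.float64(0.17314799466872516), np.float64(0.1731479946687697)])
maroon [203.1 259.8] [25.3 27.1] [ 479.1 -251.1   61.    63.8]
  depth zmax95 0.0432 z5- [0.0145 0.0184 0.0223] mid [ 478.6 -250.4   42.7] span [63. 62. 11.]
maroon [380.6 240. ] [27.7 28.5] [ 476.  -249.2   60.7   60.9]
  depth zmax95 0.0425 z5- [0.0148 0.0178 0.0209] mid [ 476.2 -249.2   41.4] span [61. 60.  9.]
  tri (array([ 0.47646027, -0.25015768,  0.03569022]), [np.float64(0.446913777906087), np.float64(0.44691377790612213)])
green [269.  185.5] [17.2 18.2] [476.   -1.1  45.1  50.6]
  depth zmax95 0.0412 z5- [0.0148 0.0198 0.0274] mid [473.5   0.6  40.5] span [46. 46. 10.]
green [265.6 244.4] [19.9 20.2] [472.3   1.8  43.7  44.5]
  depth zmax95 0.0412 z5- [0.0145 0.0177 0.021 ] mid [472.2   1.9  40.4] span [42. 42.  9.]
  tri (array([0.47274201, 0.00245676, 0.03185983]), [np.float64(0.23017253886848363), np.float64(0.23017253886851802)])
```

View pics/crop1.png

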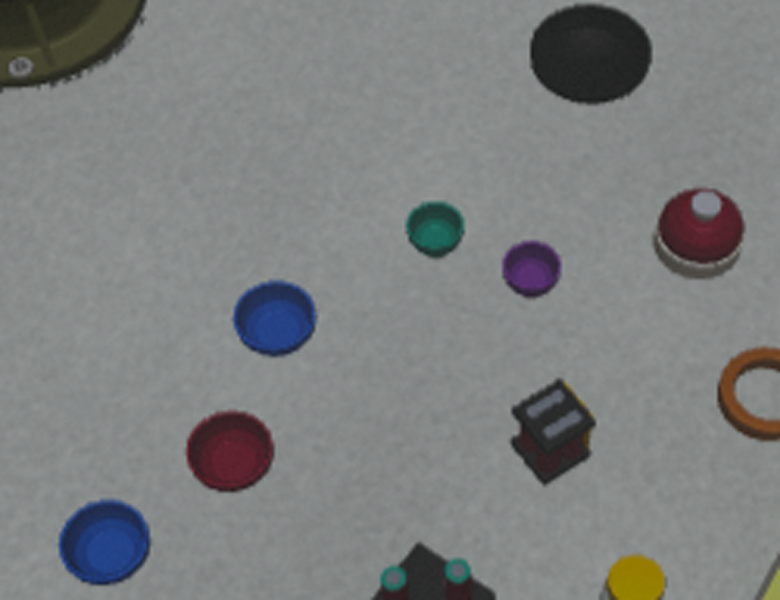

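Candidates: the open maroon cover is at scene (203,260). The blue ones at (218,216) and (163,291) have the wrong colour, and the maroon dome at (354,186) is the dish lid, knob up, so it isn't meant. Green is at (269,185) and the purple look-alike at (300,199). Black is at (319,127). The crop confirms all three as hollow-up, and their rims measure about 44, 42.5 and 41 mm high, which matches the text.

```bash
cat >> h.py <<'E'
def plan(tgt,yaw_t,n,opening=100,nturn=None):
    """rows in tool axes from the present pose to world TCP tgt, yaw_t in n rows"""
    s=observe();p=np.array(s['ee_pos']);y=s['tool_rot'][2];print('now',p.round(4),s['tool_rot'].round(4),s['time_s'],s['grip_width'])
    d=(np.array(tgt)-p)/n; dy=(yaw_t-y+np.pi/2)%np.pi-np.pi/2; 
    for i in range(n):
        yy=y+dy*i/n
        print([round(v,4) for v in (d[0]*np.cos(yy)+d[1]*np.sin(yy), d[0]*np.sin(yy)-d[1]*np.cos(yy), -d[2])]+[round(-np.degrees(dy/n),2),opening])
E
python3 -c "
from h import *
plan((.47,.224,.40),0,10)"
```

```text
now [0.1913 0.621  0.4039] [3.1415e+00 1.4000e-03 1.2720e+00] 0.15 0.08710435460760811
[np.float64(-0.0297), np.float64(0.0383), np.float64(0.0004), np.float64(7.29), 100]
[np.float64(-0.0246), np.float64(0.0418), np.float64(0.0004), np.float64(7.29), 100]
[np.float64(-0.0191), np.float64(0.0446), np.float64(0.0004), np.float64(7.29), 100]
[np.float64(-0.0133), np.float64(0.0466), np.float64(0.0004), np.float64(7.29), 100]
[np.float64(-0.0073), np.float64(0.048), np.float64(0.0004), np.float64(7.29), 100]
[np.float64(-0.0012), np.float64(0.0485), np.float64(0.0004), np.float64(7.29), 100]
[np.float64(0.005), np.float64(0.0482), np.float64(0.0004), np.float64(7.29), 100]
[np.float64(0.0111), np.float64(0.0472), np.float64(0.0004), np.float64(7.29), 100]
[np.float64(0.017), np.float64(0.0454), np.float64(0.0004), np.float64(7.29), 100]
[np.float64(0.0226), np.float64(0.0429), np.float64(0.0004), np.float64(7.29), 100]
```

Emit:
{"fn": "move_arm", "kwargs": {
  "deltas": [-0.03, 0.038, 0, 7.3, 100, -0.025, 0.042, 0, 7.3, 100, -0.019, 0.045, 0, 7.3, 100, -0.013, 0.047, 0, 7.3, 100, -0.007, 0.048, 0, 7.3, 100, -0.001, 0.048, 0, 7.3, 100, 0.005, 0.048, 0, 7.3, 100, 0.011, 0.047, 0, 7.3, 100, 0.017, 0.045, 0, 7.3, 100, 0.023, 0.043, 0, 7.3, 100, 0, 0, 0, 0, 100]
}}

```text
time_s: 1.52
ee_pos: [0.4703, 0.2061, 0.4006]
tool_rot: [3.137, 0.003, -0.043]
force: [-0.6, 1.2, 1.1]
grip_width: 0.0868
```

```bash
python3 -c "
from h import *
c=save('wrist','w1');s=observe();print(s['ee_pos'],s['tool_rot'],-c['R'].T@c['t'],c['R'])
K=c['camera_matrix']
"
```

```text
[0.46916419 0.20844061 0.40042236] [ 3.13848517  0.00419047 -0.03903212] [0.4733595  0.27682395 0.37822605] [[ 0.99897515 -0.04517436 -0.00281449]
 [-0.04287461 -0.96438107  0.26101899]
 [-0.01450561 -0.26063081 -0.96532956]]
```

View pics/w1.png

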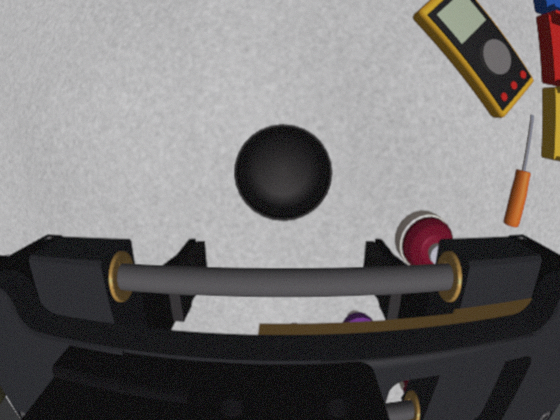

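Wrist picture: the black cover's rim is a circle at about (283,172), clear of the gripper. The dish lid is at about (428,240).

```bash
cat >> h.py <<'E'
def wfit(c,k,u,v,r,z):
    cn=blob(c,k,u,v,r); e=cv2.fitEllipse(cv2.convexHull(cn)); print(k,'px',np.round(e[0],1),np.round(e[1],1),'rim(mm)',np.round(rimfit(c,cn,z,True),1))
    mk=np.zeros((420,560),np.uint8);cv2.drawContours(mk,[cn],-1,255,-1);vv,uu=np.nonzero((mk>0)&(c['range_z']>0))
    W=[]
    for a,b in zip(uu,vv):
        o,d=ray(c,a,b,True); W.append(o+d*c['range_z'][b,a]/(c['R'][2]@d))
    W=np.array(W); top=np.percentile(W[:,2],95);q=W[W[:,2]>top-.006]
    print('  depth top',round(top,4),'mid',((q.min(0)+q.max(0))/2*1e3).round(1),'span',(np.ptp(q,axis=0)*1e3).round(0))
    return ray(c,*e[0],True)
E
python3 -c "
from h import *
c=pickle.load(open('w1.pkl','rb'))
r=wfit(c,'black',283,172,56,.044)
t=pickle.load(open('top0.pkl','rb'));print(tri([r,ray(t,165.,248.9)]))
plan((.477,-.23,.40),0,8)"
```

```text
black px [282.7 172.1] [94.4 96.2] rim(mm) [467.9 226.3  99.9 100.5]
  depth top 0.0413 mid [467.6 226.1  39.9] span [100. 100.   9.]
(array([0.46780465, 0.22625144, 0.03651084]), [np.float64(0.06297856702207173), np.float64(0.06297856702219162)])
now [0.4692 0.2084 0.4004] [ 3.1385  0.0042 -0.039 ] 1.575 0.08713779727113571
[np.float64(0.0031), np.float64(0.0547), np.float64(0.0001), np.float64(-0.28), 100]
[np.float64(0.0029), np.float64(0.0547), np.float64(0.0001), np.float64(-0.28), 100]
[np.float64(0.0026), np.float64(0.0548), np.float64(0.0001), np.float64(-0.28), 100]
[np.float64(0.0023), np.float64(0.0548), np.float64(0.0001), np.float64(-0.28), 100]
[np.float64(0.002), np.float64(0.0548), np.float64(0.0001), np.float64(-0.28), 100]
[np.float64(0.0018), np.float64(0.0548), np.float64(0.0001), np.float64(-0.28), 100]
[np.float64(0.0015), np.float64(0.0548), np.float64(0.0001), np.float64(-0.28), 100]
[np.float64(0.0012), np.float64(0.0548), np.float64(0.0001), np.float64(-0.28), 100]
```

Emit:
{"fn": "move_arm", "kwargs": {
  "deltas": [0.003, 0.055, 0, -0.3, 100, 0.003, 0.055, 0, -0.3, 100, 0.003, 0.055, 0, -0.3, 100, 0.002, 0.055, 0, -0.3, 100, 0.002, 0.055, 0, -0.3, 100, 0.002, 0.055, 0, -0.3, 100, 0.001, 0.055, 0, -0.3, 100, 0.001, 0.055, 0, -0.2, 100, 0, 0, 0, 0, 100, 0, 0, 0, 0, 100]
}}

```text
time_s: 2.82
ee_pos: [0.4847, -0.2263, 0.3995]
tool_rot: [-3.139, 0.003, 0.041]
force: [0.5, 0.6, 0.6]
grip_width: 0.087
```

```bash
python3 -c "
from h import *
c=save('wrist','w2');s=observe();print(s['ee_pos'],s['tool_rot'],s['dq'].round(3))
"
```

```text
[ 0.48454098 -0.22643897  0.39963575] [-3.13905100e+00  3.04979610e-03  4.15196058e-02] [-0.005 -0.011 -0.001  0.004  0.005 -0.     0.001]
```

View pics/w2.png

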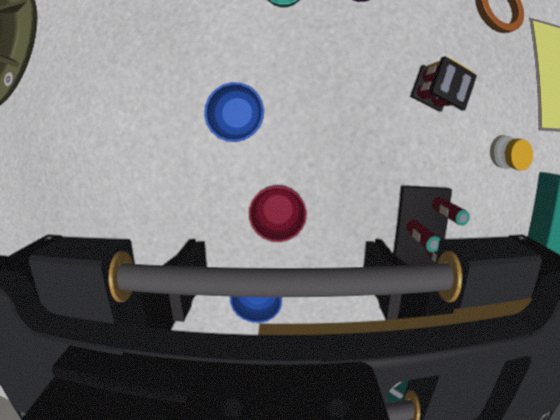

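The maroon cover is at (277,213), between blue ones at (234,112) and (256,300), and fully visible.

```bash
python3 -c "
from h import *
c=pickle.load(open('w2.pkl','rb'))
r=wfit(c,'maroon',277,213,34,.042)
t=pickle.load(open('top0.pkl','rb'));s=pickle.load(open('scene0.pkl','rb'));print(tri([r,ray(t,380.6,240.)]),tri([r,ray(s,203.1,259.8)]))
plan((.4765,-.250,.30),0,3)"
```

```text
maroon px [277.2 213.3] [55.4 56.5] rim(mm) [ 476.2 -248.2   60.7   61.6]
  depth top 0.0403 mid [ 476.1 -249.    38.4] span [61. 62.  8.]
(array([ 0.47629379, -0.25201293,  0.0265529 ]), [np.float64(0.4067373758194713), np.float64(0.40673737581942543)]) (array([ 0.47616686, -0.24953425,  0.03441996]), [np.float64(0.04498780528905515), np.float64(0.04498780528904817)])
now [ 0.4845 -0.2264  0.3996] [-3.1391e+00  3.0000e-03  4.1500e-02] 2.875 0.08684985829925781
[np.float64(-0.003), np.float64(0.0077), np.float64(0.0332), np.float64(0.79), 100]
[np.float64(-0.0029), np.float64(0.0078), np.float64(0.0332), np.float64(0.79), 100]
[np.float64(-0.0028), np.float64(0.0078), np.float64(0.0332), np.float64(0.79), 100]
```

Emit:
{"fn": "move_arm", "kwargs": {
  "deltas": [-0.003, 0.0075, 0.047, 0.8, 100, -0.003, 0.0075, 0.047, 0.8, 100, -0.003, 0.0075, 0.046, 0.8, 100, 0, 0, 0, 0, 100, 0, 0, 0, 0, 100]
}}

```text
time_s: 3.5
ee_pos: [0.4808, -0.2388, 0.2581]
tool_rot: [-3.134, -0.003, 0.017]
force: [0.4, -0.0, -0.9]
grip_width: 0.0871
```

```bash
python3 -c "
from h import *
plan((.4763,-.249,.212),0,3)"
```

```text
now [ 0.4808 -0.2388  0.2581] [-3.1336e+00 -2.8000e-03  1.7400e-02] 3.5 0.08706335630431175
[np.float64(-0.0016), np.float64(0.0034), np.float64(0.0154), np.float64(0.33), 100]
[np.float64(-0.0015), np.float64(0.0034), np.float64(0.0154), np.float64(0.33), 100]
[np.float64(-0.0015), np.float64(0.0034), np.float64(0.0154), np.float64(0.33), 100]
```

```bash
cat >> h.py <<'E'
from scipy.spatial.transform import Rotation as Ro
def tip(): 
    s=observe();R=Ro.from_euler('xyz',s['tool_rot']).as_matrix();return np.array(s['ee_pos'])+R[:,2]*.1815,R,s
def go(tgt,yaw_t,n):
    """one total shift of the fingertip in tool axes, split in n"""
    p,R,s=tip(); d=R.T@(np.array(tgt)-p); dy=(yaw_t-s['tool_rot'][2]+np.pi/2)%np.pi-np.pi/2
    print('t',round(s['time_s'],2),'tip',p.round(4),'rot',s['tool_rot'].round(4),'F',s['force'].round(1),'w',round(s['grip_width'],4))
    print('total',d.round(4),-np.degrees(dy).round(1),'each',(d/n).round(4),-np.degrees(dy/n).round(2))
E
python3 -c "
from h import *
go((.4763,-.249,.031),0,3)"
```

```text
t 3.5 tip [ 0.4813 -0.2374  0.0766] rot [-3.1336e+00 -2.8000e-03  1.7400e-02] F [ 0.4 -0.  -0.9] w 0.0871
total [-0.0053  0.0119  0.0455] 1.0 each [-0.0018  0.004   0.0152] 0.33
```

Emit:
{"fn": "move_arm", "kwargs": {
  "deltas": [-0.003, 0.006, 0.01, 0.5, 100, -0.003, 0.006, 0.01, 0.5, 100, 0, 0.002, 0.0, 0, 100, 0, 0, 0, 0, 100]
}}

```text
time_s: 4.0
ee_pos: [0.4768, -0.2534, 0.2408]
tool_rot: [-3.134, -0.01, 0.001]
force: [-1.3, -0.7, 0.5]
grip_width: 0.0869
```

```bash
python3 -c "
from h import *
go((.4763,-.249,.031),0,3)"
```

```text
t 4.0 tip [ 0.4786 -0.2521  0.0593] rot [-3.1341e+00 -1.0000e-02  1.2000e-03] F [-1.3 -0.7  0.5] w 0.0869
total [-0.0026 -0.0029  0.0283] 0.1 each [-0.0009 -0.001   0.0094] 0.02
```

Emit:
{"fn": "move_arm", "kwargs": {
  "deltas": [-0.002, -0.003, 0.014, 0, 100, -0.001, 0, 0.013, 0, 100, 0, 0, 0.001, 0, 100, 0, 0, 0, 0, 100]
}}

```text
time_s: 4.5
ee_pos: [0.4738, -0.2496, 0.2104]
tool_rot: [-3.134, -0.009, 0.002]
force: [-0.4, -0.7, -0.1]
grip_width: 0.0869
```

```bash
python3 -c "
from h import *
go((.4763,-.249,.031),0,3)
save('wrist','w3')"
```

```text
t 4.5 tip [ 0.4754 -0.2482  0.029 ] rot [-3.1336e+00 -9.1000e-03  1.6000e-03] F [-0.4 -0.7 -0.1] w 0.0869
total [ 0.0009  0.0008 -0.002 ] 0.1 each [ 0.0003  0.0003 -0.0007] 0.03
```

View pics/w3.png

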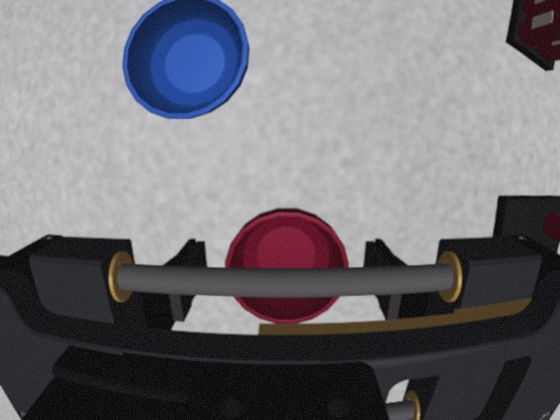

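The maroon rim, about (287,265), is centred between the fingers. I'll rise 1.5 mm and close.

Emit:
{"fn": "move_arm", "kwargs": {
  "deltas": [0.001, 0.001, -0.002, 0, 100, 0, 0, 0, 0, 50, 0, 0, 0, 0, 50, 0, 0, 0, 0, 50, 0, 0, 0, 0, 50, 0, 0, 0, 0, 50],
  "newtons": 15
}}

```text
time_s: 5.3
ee_pos: [0.4752, -0.251, 0.2135]
tool_rot: [-3.134, -0.011, 0.002]
force: [0.1, 0.2, -0.1]
grip_width: 0.0631
```

```bash
python3 -c "
from h import *
go((.4763,-.249,.031),0,3)"
```

```text
t 5.3 tip [ 0.4771 -0.2496  0.0321] rot [-3.1339e+00 -1.0700e-02  1.6000e-03] F [ 0.1  0.2 -0.1] w 0.0631
total [-0.0009 -0.0006  0.001 ] 0.1 each [-0.0003 -0.0002  0.0003] 0.03
```

Emit:
{"fn": "move_arm", "kwargs": {
  "deltas": [0, 0, -0.006, 0, 50, 0, 0, -0.02, 0, 50, 0, 0, -0.04, 0, 50, 0, 0, -0.04, 0, 50, 0, 0, -0.01, 0, 50, 0, 0, 0, 0, 50]
}}

```text
time_s: 6.05
ee_pos: [0.4735, -0.2526, 0.337]
tool_rot: [-3.134, -0.013, 0.0]
force: [-1.1, 0.2, -0.7]
grip_width: 0.0631
```

```bash
python3 -c "
from h import *
go((.468,.2,.15),0,10)
save('wrist','w4')"
```

```text
t 6.05 tip [ 0.4759 -0.2512  0.1555] rot [-3.134e+00 -1.300e-02  1.000e-04] F [-1.1  0.2 -0.7] w 0.0631
total [-0.0079 -0.4511  0.0088] 0.0 each [-0.0008 -0.0451  0.0009] 0.0
```

View pics/w4.png

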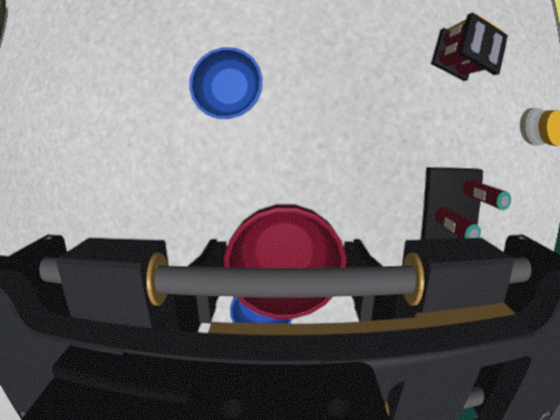

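Maroon is held in hand and level, with its rim at about (287,262). Next I'll measure its offset in the hand while carrying it to the black cover.

```bash
python3 -c "
from h import *
c=pickle.load(open('w4.pkl','rb'))
wfit(c,'maroon',287,262,66,.1675)
print(tip()[0])
"
```

```text
maroon px [284.6 246.5] [ 78.4 124.5] rim(mm) [ 475.7 -238.8   40.7   61.9]
  depth top 0.1641 mid [ 475.7 -235.3  197.6] span [64. 35. 79.]
[ 0.47562972 -0.25121882  0.15497484]
```

Emit:
{"fn": "move_arm", "kwargs": {
  "deltas": [-0.001, -0.02, 0, 0, 50, -0.001, -0.045, 0.001, 0, 50, -0.001, -0.045, 0.001, 0, 50, -0.001, -0.045, 0.001, 0, 50, -0.001, -0.045, 0.001, 0, 50, -0.001, -0.045, 0.001, 0, 50, -0.001, -0.045, 0.001, 0, 50, -0.001, -0.045, 0.001, 0, 50, 0, -0.045, 0.001, 0, 50, 0, -0.045, 0, 0, 50, 0, -0.02, 0, 0, 50, 0, 0, 0, 0, 50]
}}

```text
time_s: 7.6
ee_pos: [0.4595, 0.2049, 0.313]
tool_rot: [3.137, 0.015, -0.004]
force: [-0.5, -1.1, -0.0]
grip_width: 0.0632
```

```bash
python3 -c "
from h import *
go((.468,.2255,.12),0,4)
save('wrist','w5')"
```

```text
t 7.6 tip [0.4567 0.2041 0.1315] rot [ 3.1368  0.0154 -0.0041] F [-0.5 -1.1 -0. ] w 0.0632
total [ 0.0114 -0.0215  0.0112] -0.2 each [ 0.0028 -0.0054  0.0028] -0.06
```

View pics/w5.png

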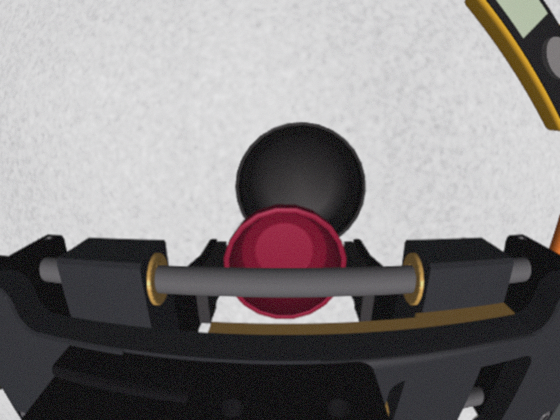

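Here the maroon rim runs from row 206 to 318 at column 287, and the black rim's visible arc is centred near (300,186). So I need to go about 11 mm in +x and 21 mm in +y. I'll fit circles to both arcs in this one view.

```bash
cat >> h.py <<'E'
from scipy.optimize import least_squares
def circ(P,r=None):
    P=np.array(P)[:,:2]*1e3; m=P.mean(0)
    if r: f=lambda q:np.hypot(P[:,0]-q[0],P[:,1]-q[1])-r; q=least_squares(f,[*m],loss='soft_l1').x
    else: f=lambda q:np.hypot(P[:,0]-q[0],P[:,1]-q[1])-q[2]; q=least_squares(f,[*m,40],loss='soft_l1').x
    return q.round(1),np.abs(f(q)).mean().round(2)
def arc(c,cn,z,ok):
    return [onplane(*ray(c,u,v,True),z) for u,v in cn[:,0] if ok(u,v)]
E
python3 -c "
from h import *
c=pickle.load(open('w5.pkl','rb'))
cm=np.vstack([k for k in cv2.findContours(mask(c,'maroon'),cv2.RETR_EXTERNAL,cv2.CHAIN_APPROX_NONE)[0] if cv2.contourArea(k)>60])
A=arc(c,cm,.1315+.0105,lambda u,v:220<u<355 and (v<236 or (v>304 and 240<u<335)))
print('maroon',circ(A),circ(A,31.5))
cb=blob(c,'black',300,186,70)
B=arc(c,cb,.044,lambda u,v:v<205 and np.hypot(u-300,v-186)<68)
print('black',circ(B),circ(B,51),len(B))
print(tip()[0])
c=pickle.load(open('w4.pkl','rb'))
cm=np.vstack([k for k in cv2.findContours(mask(c,'maroon'),cv2.RETR_EXTERNAL,cv2.CHAIN_APPROX_NONE)[0] if cv2.contourArea(k)>60])
A=arc(c,cm,.1555+.0105,lambda u,v:220<u<355 and (v<236 or (v>304 and 240<u<335)))
print('maroon w4',circ(A),circ(A,31.5))
"
```

```text
maroon (array([456.7, 206.5,  31.3]), np.float64(0.33)) (array([456.7, 206.5]), np.float64(0.37))
black (array([467.8, 227.5,  49.1]), np.float64(3.39)) (array([467.9, 225.2]), np.float64(3.91)) 240
[0.45681028 0.20288615 0.13151518]
maroon w4 (array([ 475.6, -249. ,   30.8]), np.float64(0.25)) (array([ 475.6, -249.2]), np.float64(0.74))
```

Emit:
{"fn": "move_arm", "kwargs": {
  "deltas": [0.006, -0.012, 0.005, 0, 50, 0.005, -0.008, 0.005, 0, 50, 0, 0, 0, 0, 50, 0, 0, 0, 0, 50]
}}

```text
time_s: 8.15
ee_pos: [0.4726, 0.2204, 0.3017]
tool_rot: [3.135, 0.016, -0.013]
force: [-0.4, -0.6, -0.8]
grip_width: 0.0633
```

```bash
python3 -c "
from h import *
go((.468,.2242,.07),0,3)"
```

```text
t 8.15 tip [0.4697 0.2192 0.1202] rot [ 3.135   0.0158 -0.0128] F [-0.4 -0.6 -0.8] w 0.0633
total [-0.001  -0.0053  0.0502] -0.7 each [-0.0003 -0.0018  0.0167] -0.24
```

Emit:
{"fn": "move_arm", "kwargs": {
  "deltas": [-0.001, -0.004, 0.017, -0.4, 50, 0, -0.002, 0.017, -0.3, 50, 0, 0, 0.014, 0, 50, 0, 0, 0, 0, 50, 0, 0, 0, 0, 50]
}}

```text
time_s: 8.78
ee_pos: [0.4701, 0.2258, 0.2493]
tool_rot: [3.134, 0.018, -0.0]
force: [0.9, 0.1, -0.7]
grip_width: 0.0632
```

```bash
python3 -c "
from h import *
go((.468,.2242,.0495),0,3)
save('scene','s6');c=save('wrist','w6');
a=cv2.resize(pickle.load(open('s6.pkl','rb'))['color'][80:180,250:400,::-1],(450,300),interpolation=cv2.INTER_CUBIC)
cv2.imwrite('pics/c6.png',np.hstack([a,cv2.resize(c['color'][100:340,170:400,::-1],(288,300))]))"
```

```text
t 8.78 tip [0.4669 0.2245 0.0679] rot [ 3.1341e+00  1.7600e-02 -2.0000e-04] F [ 0.9  0.1 -0.7] w 0.0632
total [0.0014 0.0001 0.0184] -0.0 each [0.0005 0.     0.0061] -0.0
```

View pics/c6.png

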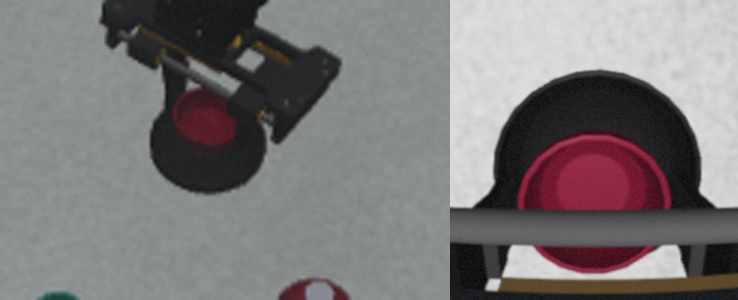

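In the crop, the maroon cover sits over the middle of the black one, about 1.5 mm short in +x. I'll correct that and lower in small steps while watching the force.

Emit:
{"fn": "move_arm", "kwargs": {
  "deltas": [0.002, 0, 0.006, 0, 50, 0.001, 0, 0.005, 0, 50, 0, 0, 0.002, 0, 50, 0, 0, 0, 0, 50]
}}

```text
time_s: 9.38
ee_pos: [0.4736, 0.2259, 0.2365]
tool_rot: [3.136, 0.016, -0.0]
force: [0.2, 1.7, -0.8]
grip_width: 0.0629
```

```bash
python3 -c "
from h import *
go((.468,.2242,.0495),0,3)"
```

```text
t 9.38 tip [0.4707 0.2248 0.0551] rot [ 3.1356e+00  1.5800e-02 -3.0000e-04] F [ 0.2  1.7 -0.8] w 0.0629
total [-0.0026  0.0006  0.0056] -0.0 each [-0.0009  0.0002  0.0019] -0.01
```

Emit:
{"fn": "move_arm", "kwargs": {
  "deltas": [-0.002, 0, 0.002, 0, 50, 0, 0, 0.002, 0, 50, 0, 0, 0, 0, 50]
}}

```text
time_s: 9.75
ee_pos: [0.4713, 0.2259, 0.2324]
tool_rot: [3.136, 0.016, -0.0]
force: [-0.2, 0.5, -0.2]
grip_width: 0.0631
```

```bash
python3 -c "
from h import *
go((.468,.2242,.0495),0,3)"
```

```text
t 9.75 tip [0.4685 0.2249 0.051 ] rot [ 3.1358e+00  1.5600e-02 -2.0000e-04] F [-0.2  0.5 -0.2] w 0.0631
total [-0.0005  0.0006  0.0015] -0.0 each [-0.0002  0.0002  0.0005] -0.0
```

Emit:
{"fn": "move_arm", "kwargs": {
  "deltas": [0, 0, 0.0015, 0, 50, 0, 0, 0.001, 0, 50, 0, 0, 0, 0, 50]
}}

```text
time_s: 10.12
ee_pos: [0.4715, 0.2261, 0.2308]
tool_rot: [3.136, 0.016, -0.0]
force: [-0.8, 0.1, 0.4]
grip_width: 0.0629
```

```bash
python3 -c "
from h import *
go((.468,.2242,.0495),0,3);print(tip()[2]['force'])"
```

```text
t 10.12 tip [0.4686 0.2251 0.0493] rot [ 3.1364e+00  1.5600e-02 -1.0000e-04] F [-0.8  0.1  0.4] w 0.0629
total [-0.0006  0.0009 -0.0002] -0.0 each [-0.0002  0.0003 -0.0001] -0.0
[-0.76756897  0.12708171  0.40972972]
```

Emit:
{"fn": "move_arm", "kwargs": {
  "deltas": [0, 0, 0.001, 0, 50, 0, 0, 0.001, 0, 50]
}}

```text
time_s: 10.38
ee_pos: [0.4716, 0.2262, 0.2305]
tool_rot: [3.137, 0.016, -0.0]
force: [-4.1, -1.2, 10.1]
grip_width: 0.0631
```

Emit:
{"fn": "move_arm", "kwargs": {
  "deltas": [0, 0, 0, 0, 50]
}}

```text
time_s: 10.5
ee_pos: [0.4716, 0.2261, 0.2308]
tool_rot: [3.137, 0.016, -0.0]
force: [-0.2, -0.3, 1.2]
grip_width: 0.0636
```

Contact came at the expected height (10 N, tip z ≈ 49 mm). Now release and rise.

Emit:
{"fn": "move_arm", "kwargs": {
  "deltas": [0, 0, 0, 0, 76, 0, 0, 0, 0, 85, 0, 0, 0, 0, 100, 0, 0, 0, 0, 100, 0, 0, -0.003, 0, 100, 0, 0, -0.02, 0, 100, 0, 0, -0.04, 0, 100, 0, 0, -0.05, 0, 100, 0, 0, -0.05, 0, 100, 0, 0, 0, 0, 100]
}}

```text
time_s: 11.75
ee_pos: [0.4742, 0.2267, 0.3984]
tool_rot: [3.137, 0.016, -0.001]
force: [-0.2, -0.6, -0.0]
grip_width: 0.0872
```

```bash
python3 -c "
from h import *
go((.468,.19,.22),0,2)
save('scene','s7');t=save('top','t7');c=save('wrist','w7');
a=cv2.resize(pickle.load(open('s7.pkl','rb'))['color'][80:180,250:400,::-1],(450,300),interpolation=cv2.INTER_CUBIC)
cv2.imwrite('pics/c7.png',np.hstack([a,cv2.resize(c['color'][100:340,170:400,::-1],(288,300))]))"
```

```text
t 11.75 tip [0.4713 0.2258 0.2169] rot [ 3.1366e+00  1.6000e-02 -7.0000e-04] F [-0.2 -0.6 -0. ] w 0.0872
total [-0.0034  0.0358 -0.0028] -0.0 each [-0.0017  0.0179 -0.0014] -0.02
```

View pics/c7.png

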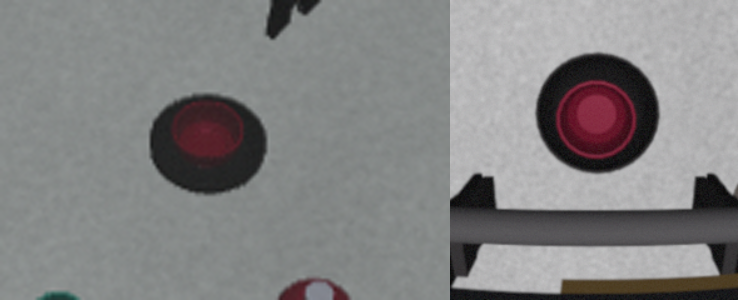

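Maroon is nested upright in black, and both rings look near-concentric: crop (597,119) against (597,113), where parallax accounts for part of the offset. I'll measure it.

```bash
python3 -c "
from h import *
c=pickle.load(open('w7.pkl','rb'));s=pickle.load(open('s7.pkl','rb'));t=pickle.load(open('t7.pkl','rb'))
wfit(c,'maroon',647-0-1-0-0-284-0-1+0,195,45,.059) if 0 else None
u,v=170+(597-450)*230/288,100+115*240/300
rm=wfit(c,'maroon',u,v+4,45,.059)
m=mask(c,'black')|mask(c,'maroon');w=np.zeros_like(m);cv2.circle(w,(int(u),int(v)),56,255,-1);m&=w
cb=max(cv2.findContours(m,0,1)[0],key=cv2.contourArea);print('black',np.round(rimfit(c,cb,.044,True),1))
cs=blob(s,'maroon',319,123,22);print('scene maroon',np.round(rimfit(s,cs,.059),1))
cs2=blob(t,'maroon',165,247,20);print('top maroon',np.round(rimfit(t,cs2,.059),1))
m=mask(t,'black')|mask(t,'maroon');w=np.zeros_like(m);cv2.circle(w,(165,249),30,255,-1);m&=w
cb=max(cv2.findContours(m,0,1)[0],key=cv2.contourArea);print('top black',np.round(rimfit(t,cb,.044),1))
print(tri([rm,ray(s,*cv2.fitEllipse(cv2.convexHull(cs))[0])]))
plan((.473,-.0+.02,.40),0,5)
"
```

```text
maroon px [286.2 195.5] [64.6 65.6] rim(mm) [466.9 225.   64.8  65.8]
  depth top 0.0573 mid [466.7 224.5  55.6] span [62. 63.  8.]
black [467.8 226.5 100.2 100.5]
scene maroon [469.6 223.1  61.9  65.5]
top maroon [467.2 224.3  64.2  64.8]
top black [467.7 224.3 101.1 104. ]
(array([0.4675767 , 0.22520398, 0.05523818]), [np.float64(0.7400293769720627), np.float64(0.7400293769719096)])
now [0.4727 0.2263 0.3931] [ 3.131e+00  2.400e-02 -6.000e-04] 11.9 0.08692063169685094
[np.float64(0.0001), np.float64(0.0413), np.float64(-0.0014), np.float64(-0.01), 100]
[np.float64(0.0001), np.float64(0.0413), np.float64(-0.0014), np.float64(-0.01), 100]
[np.float64(0.0001), np.float64(0.0413), np.float64(-0.0014), np.float64(-0.01), 100]
[np.float64(0.0001), np.float64(0.0413), np.float64(-0.0014), np.float64(-0.01), 100]
[np.float64(0.0001), np.float64(0.0413), np.float64(-0.0014), np.float64(-0.01), 100]
```

Maroon is home: its axis is within about 1 mm of black's, and its rim is about 15 mm above black's. Now green.

Emit:
{"fn": "move_arm", "kwargs": {
  "deltas": [0, 0.041, -0.002, 0, 100, 0, 0.041, -0.002, 0, 90, 0, 0.041, -0.001, 0, 80, 0, 0.041, -0.001, 0, 70, 0, 0.041, 0, 0, 70, 0, 0, 0, 0, 70, 0, 0, 0, 0, 70]
}}

```text
time_s: 12.78
ee_pos: [0.4693, 0.0166, 0.3901]
tool_rot: [3.122, 0.043, 0.002]
force: [0.1, 0.7, -0.8]
grip_width: 0.0612
```

```bash
python3 -c "
from h import *
c=save('wrist','w8')
go((.473,.001,.12),0,3)"
```

```text
t 12.82 tip [0.4615 0.0129 0.2088] rot [3.1218e+00 4.3100e-02 2.0000e-03] F [-0.8  0.1  0.5] w 0.0611
total [0.0152 0.0101 0.0885] 0.1 each [0.0051 0.0034 0.0295] 0.04
```

View pics/w8.png

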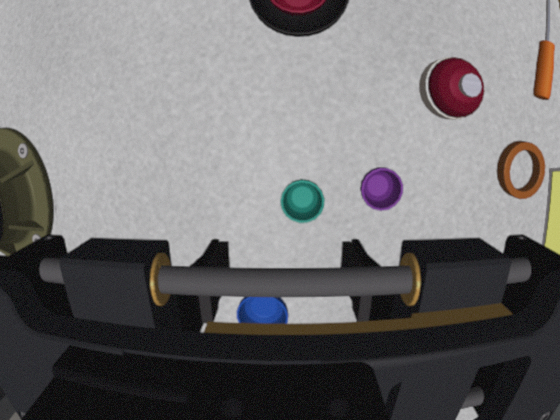

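Green is at (302,200) and purple at (381,188), about 80 mm away in +x, so I'm keeping the jaws at 61 mm opening. The tool tilt has crept up to 2.5°, so I'll watch how it responds to motion before grasping.

```bash
python3 -c "
from h import *
c=pickle.load(open('w8.pkl','rb'))
r=wfit(c,'green',302,200,26,.040)
t=pickle.load(open('top0.pkl','rb'));s=pickle.load(open('scene0.pkl','rb'));print(tri([r,ray(t,265.6,244.4)]),tri([r,ray(s,269,185.5)]))"
```

```text
green px [302.1 200.9] [41.9 42.5] rim(mm) [472.4   3.1  44.2  45. ]
  depth top 0.0385 mid [472.3   2.8  36.5] span [44. 44.  7.]
(array([0.4724734 , 0.00205473, 0.03461239]), [np.float64(0.056379286884338686), np.float64(0.056379286884286776)]) (array([0.47292342, 0.00191269, 0.03290665]), [np.float64(0.5605480505241435), np.float64(0.5605480505242758)])
```

Emit:
{"fn": "move_arm", "kwargs": {
  "deltas": [0.03, 0, 0, 0, 70, 0.03, 0, 0, 0, 70]
}}

```text
time_s: 13.08
ee_pos: [0.5293, 0.0195, 0.3867]
tool_rot: [3.124, 0.045, 0.008]
force: [-0.2, -0.0, -0.3]
grip_width: 0.0609
```

Emit:
{"fn": "move_arm", "kwargs": {
  "deltas": [0, 0, 0, 0, 70, 0, 0, 0, 0, 70]
}}

```text
time_s: 13.32
ee_pos: [0.5301, 0.0222, 0.3849]
tool_rot: [3.121, 0.048, 0.011]
force: [-0.2, -0.5, 0.3]
grip_width: 0.0605
```

Emit:
{"fn": "move_arm", "kwargs": {
  "deltas": [-0.008, 0, 0, 0, 70, -0.008, 0, 0, 0, 70, -0.008, 0, 0, 0, 70, -0.008, 0, 0, 0, 70]
}}

```text
time_s: 13.82
ee_pos: [0.4945, 0.0224, 0.3866]
tool_rot: [3.123, 0.049, 0.012]
force: [0.4, -0.7, -0.1]
grip_width: 0.0609
```

Emit:
{"fn": "move_arm", "kwargs": {
  "deltas": [0, 0, 0, 0, 70, 0, 0, 0, 0, 70]
}}

```text
time_s: 14.08
ee_pos: [0.4938, 0.0222, 0.3871]
tool_rot: [3.124, 0.048, 0.013]
force: [-0.1, -0.0, -0.0]
grip_width: 0.0612
```

Forward motion doesn't change the tilt. I'll turn the jaws so the tilt lies in the pad plane, where it does no harm; that also takes the fingers clear of purple.

```bash
python3 -c "
from h import *
p,R,s=tip();print(s['joint_pos'].round(3),R[:,2].round(4));a=np.arctan2(R[1,2],R[0,2]);print('yaw candidates',np.degrees(a)+90,np.degrees(a)-90)
h=observe
"
```

```text
[-0.724  0.003  0.627  1.853  0.012  1.335 -0.086] [-0.0473 -0.0177 -0.9987]
yaw candidates -69.459078458058 -249.459078458058
```

Emit:
{"fn": "move_arm", "kwargs": {
  "deltas": [0, 0, 0, 5, 75, 0, 0, 0, 9, 75, 0, 0, 0, 9, 75, 0, 0, 0, 9, 75, 0, 0, 0, 9, 75, 0, 0, 0, 9, 75, 0, 0, 0, 9, 75, 0, 0, 0, 9, 75, 0, 0, 0, 2, 75, 0, 0, 0, 0, 75]
}}

```text
time_s: 15.32
ee_pos: [0.4963, 0.0221, 0.3867]
tool_rot: [3.091, -0.006, -1.251]
force: [-0.3, -0.6, 0.7]
grip_width: 0.0653
```

```bash
python3 -c "
from h import *
p,R,s=tip();print(s['joint_pos'].round(3),R.round(4))
go((.4725,.0018,.10),s['tool_rot'][2],4)
"
```

```text
[-0.726  0.009  0.632  1.848  0.011  1.334 -1.349] [[ 0.3142 -0.9482 -0.0464]
 [-0.9493 -0.3135 -0.0212]
 [ 0.0055  0.0507 -0.9987]]
t 15.32 tip [0.4879 0.0182 0.2054] rot [ 3.0909 -0.0055 -1.2512] F [-0.3 -0.6  0.7] w 0.0653
total [0.0102 0.0144 0.1064] -0.0 each [0.0025 0.0036 0.0266] -0.0
```

Emit:
{"fn": "move_arm", "kwargs": {
  "deltas": [0.003, 0.004, 0.027, 0, 75, 0.003, 0.004, 0.027, 0, 75, 0.003, 0.004, 0.027, 0, 75, 0.002, 0.003, 0.026, 0, 75, 0, 0, 0, 0, 75, 0, 0, 0, 0, 75]
}}

```text
time_s: 16.08
ee_pos: [0.4821, 0.0045, 0.2793]
tool_rot: [3.094, -0.007, -1.247]
force: [0.4, 0.8, 0.6]
grip_width: 0.0652
```

```bash
python3 -c "
from h import *
p,R,s=tip()
go((.4725,.0018,.0295),s['tool_rot'][2],4)
"
```

```text
t 16.07 tip [0.4743 0.0006 0.098 ] rot [ 3.0942 -0.0068 -1.2465] F [0.4 0.8 0.6] w 0.0652
total [-0.0022 -0.0019  0.0685] -0.0 each [-0.0006 -0.0005  0.0171] -0.0
```

Emit:
{"fn": "move_arm", "kwargs": {
  "deltas": [-0.002, -0.002, 0.02, 0, 75, 0, 0, 0.02, 0, 75, 0, 0, 0.018, 0, 75, 0, 0, 0, 0, 75, 0, 0, 0, 0, 75]
}}

```text
time_s: 16.7
ee_pos: [0.4857, 0.0074, 0.2267]
tool_rot: [3.107, -0.007, -1.243]
force: [-0.8, -0.2, -0.4]
grip_width: 0.0649
```

```bash
python3 -c "
from h import *
p,R,s=tip()
go((.4725,.0018,.0295),s['tool_rot'][2],1)
c=save('wrist','w9')
"
```

```text
t 16.7 tip [0.4801 0.0041 0.0453] rot [ 3.1067 -0.0075 -1.2431] F [-0.8 -0.2 -0.4] w 0.0649
total [-0.0004  0.0074  0.0161] -0.0 each [-0.0004  0.0074  0.0161] -0.0
```

View pics/w9.png

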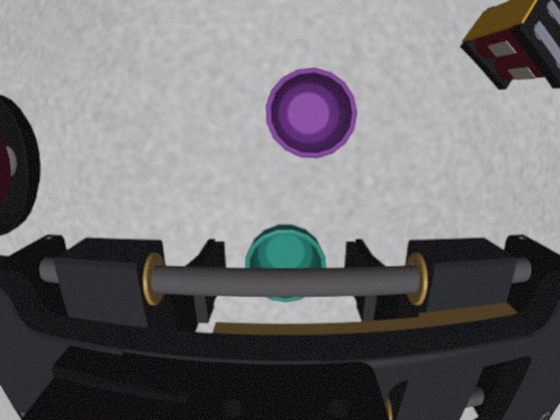

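Green sits between the jaws at (285,262), centred across them. It's still 7 mm off along tool y, with purple well clear at (310,112).

Emit:
{"fn": "move_arm", "kwargs": {
  "deltas": [0, 0.006, 0.008, 0, 75, 0, 0.002, 0.007, 0, 75, 0, 0, 0, 0, 75, 0, 0, 0, 0, 75]
}}

```text
time_s: 17.25
ee_pos: [0.4775, 0.0044, 0.2123]
tool_rot: [3.109, -0.007, -1.243]
force: [0.5, -0.5, 0.8]
grip_width: 0.0653
```

```bash
python3 -c "
from h import *
p,R,s=tip()
go((.4725,.0018,.0295),s['tool_rot'][2],1)
"
```

```text
t 17.25 tip [0.4723 0.0013 0.0309] rot [ 3.109  -0.007  -1.2431] F [ 0.5 -0.5  0.8] w 0.0653
total [-0.0004 -0.0004  0.0013] -0.0 each [-0.0004 -0.0004  0.0013] -0.0
```

Emit:
{"fn": "move_arm", "kwargs": {
  "deltas": [0, 0, 0.001, 0, 75, 0, 0, 0, 0, 40, 0, 0, 0, 0, 40, 0, 0, 0, 0, 40, 0, 0, 0, 0, 40, 0, 0, 0, 0, 40],
  "newtons": 15
}}

```text
time_s: 18.0
ee_pos: [0.4777, 0.0044, 0.2114]
tool_rot: [3.11, -0.007, -1.243]
force: [-1.2, -0.4, -0.1]
grip_width: 0.0454
```

```bash
python3 -c "
from h import *
p,R,s=tip()
go((.4725,.0018,.16),s['tool_rot'][2],3)
"
```

```text
t 18.0 tip [0.4726 0.0013 0.03  ] rot [ 3.1095 -0.0072 -1.243 ] F [-1.2 -0.4 -0.1] w 0.0454
total [ 0.0004  0.0041 -0.1299] -0.0 each [ 0.0001  0.0014 -0.0433] -0.0
```

Emit:
{"fn": "move_arm", "kwargs": {
  "deltas": [0, 0, -0.006, 0, 40, 0, 0.001, -0.02, 0, 40, 0, 0.001, -0.035, 0, 40, 0, 0.001, -0.035, 0, 40, 0, 0.001, -0.03, 0, 40, 0, 0, 0, 0, 40, 0, 0, 0, 0, 40]
}}

```text
time_s: 18.88
ee_pos: [0.4769, 0.005, 0.3422]
tool_rot: [3.109, -0.007, -1.244]
force: [0.3, 1.0, -0.7]
grip_width: 0.0456
```

```bash
python3 -c "
from h import *
p,R,s=tip()
go((.467,.205,.15),s['tool_rot'][2],7)
c=save('wrist','w10')
"
```

```text
t 18.88 tip [0.4717 0.0019 0.1608] rot [ 3.1089 -0.007  -1.244 ] F [ 0.3  1.  -0.7] w 0.0456
total [-0.194  -0.0611  0.0074] -0.0 each [-0.0277 -0.0087  0.0011] -0.0
```

View pics/w10.png

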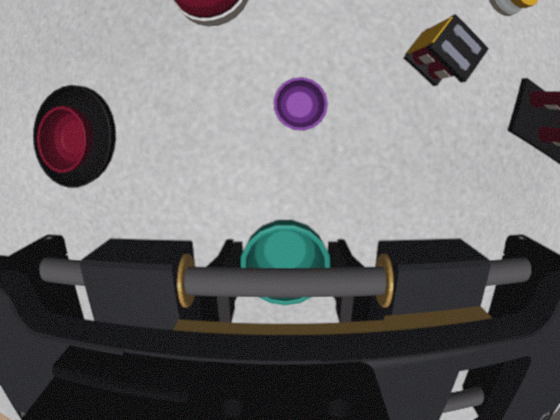

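Green is held with its rim at about (286,262), and purple and the stack are undisturbed. Next is a slow traverse to the stack.

Emit:
{"fn": "move_arm", "kwargs": {
  "deltas": [-0.015, -0.005, 0, 0, 40, -0.025, -0.008, 0.001, 0, 40, -0.025, -0.008, 0.001, 0, 40, -0.025, -0.008, 0.001, 0, 40, -0.025, -0.008, 0.001, 0, 40, -0.025, -0.008, 0.001, 0, 40, -0.025, -0.008, 0.001, 0, 40, -0.02, -0.006, 0.001, 0, 40, -0.01, -0.003, 0, 0, 40, 0, 0, 0, 0, 40, 0, 0, 0, 0, 40]
}}

```text
time_s: 20.3
ee_pos: [0.4679, 0.2234, 0.3215]
tool_rot: [3.092, -0.009, -1.24]
force: [0.2, 1.1, -0.2]
grip_width: 0.0454
```

```bash
python3 -c "
from h import *
c=save('wrist','w11')
p,R,s=tip();print(R.round(4)[:,2])
go((.4675,.2245,.12),s['tool_rot'][2],3)
"
```

```text
[-0.0438 -0.0245 -0.9987]
t 20.35 tip [0.46   0.2188 0.1403] rot [ 3.0922 -0.009  -1.2407] F [-0.3  0.5 -0.5] w 0.0453
total [-0.0031 -0.0099  0.0198] -0.0 each [-0.001  -0.0033  0.0066] -0.0
```

View pics/w11.png

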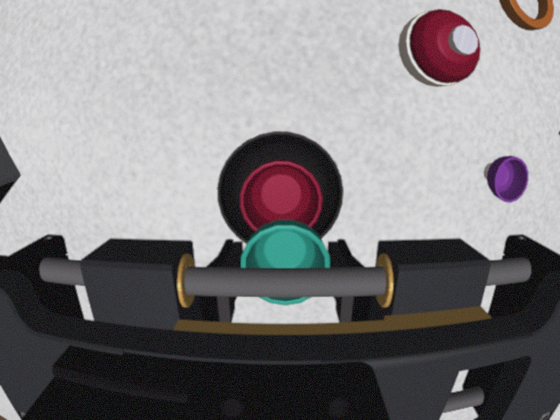

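```bash
cat >> h.py <<'E'
def heldgreen(c,zr,vtop=236,vbot=290,r=None):
    cm=np.vstack([k for k in cv2.findContours(mask(c,'green'),cv2.RETR_EXTERNAL,cv2.CHAIN_APPROX_NONE)[0] if cv2.contourArea(k)>30])
    return arc(c,cm,zr,lambda u,v:235<u<340 and ((v<vtop) or (v>vbot and v<310 and 255<u<318)))
E
python3 -c "
from h import *
for n,zt in(('w10',.1608),('w11',.1403)):
    c=pickle.load(open(n+'.pkl','rb'))
    A=heldgreen(c,zt+.010); print(n,'green',circ(A),circ(A,22.7),len(A))
c=pickle.load(open('w11.pkl','rb'))
cm=blob(c,'maroon',281,200,46)
A=arc(c,cm,.059,lambda u,v:v<212); print('maroon',circ(A),circ(A,32),len(A))
m=mask(c,'black')|mask(c,'maroon');w=np.zeros_like(m);cv2.circle(w,(281,192),68,255,-1);m&=w
cb=max(cv2.findContours(m,0,1)[0],key=cv2.contourArea);A=arc(c,cb,.044,lambda u,v:v<195); print('black',circ(A),circ(A,51.5))
"
```

```text
w10 green (array([474.2,   3.7,  22.6]), np.float64(0.84)) (array([474.1,   3.7]), np.float64(0.83)) 161
w11 green (array([462.8, 220.8,  22.9]), np.float64(0.78)) (array([462.8, 220.9]), np.float64(0.82)) 165
maroon (array([467.8, 225.1,  31.7]), np.float64(0.21)) (array([467.5, 225. ]), np.float64(0.25)) 138
black (array([468.8, 226.2,  49.7]), np.float64(0.2)) (array([466.6, 225.4]), np.float64(0.62))
```

Green's centre is about (+2.7, +2.0) mm from the tip point, and the maroon centre is at (467.6, 225.0). So the tip target is (464.9, 223.0).

```bash
python3 -c "
from h import *
p,R,s=tip()
go((.4649,.2230,.1),s['tool_rot'][2],1)
"
```

```text
t 20.35 tip [0.46   0.2188 0.1403] rot [ 3.0922 -0.009  -1.2407] F [-0.3  0.5 -0.5] w 0.0453
total [-0.0027 -0.008   0.0399] -0.0 each [-0.0027 -0.008   0.0399] -0.0
```

Emit:
{"fn": "move_arm", "kwargs": {
  "deltas": [-0.001, -0.003, 0.012, 0, 40, -0.001, -0.003, 0.014, 0, 40, -0.001, -0.002, 0.014, 0, 40, 0, 0, 0, 0, 40, 0, 0, 0, 0, 40]
}}

```text
time_s: 20.98
ee_pos: [0.4733, 0.2259, 0.2776]
tool_rot: [3.091, -0.01, -1.244]
force: [-0.6, -0.2, 0.1]
grip_width: 0.0455
```

```bash
python3 -c "
from h import *
p,R,s=tip()
go((.4649,.2230,.075),s['tool_rot'][2],1)
"
```

```text
t 20.98 tip [0.4652 0.2213 0.0964] rot [ 3.0908 -0.0097 -1.2441] F [-0.6 -0.2  0.1] w 0.0455
total [-0.0019 -0.0014  0.0213] -0.0 each [-0.0019 -0.0014  0.0213] -0.0
```

Emit:
{"fn": "move_arm", "kwargs": {
  "deltas": [-0.001, -0.001, 0.008, 0, 40, -0.001, 0, 0.008, 0, 40, 0, 0, 0.004, 0, 40, 0, 0, 0, 0, 40]
}}

```text
time_s: 21.48
ee_pos: [0.4728, 0.228, 0.2567]
tool_rot: [3.092, -0.009, -1.244]
force: [0.6, 0.1, -0.5]
grip_width: 0.0459
```

```bash
python3 -c "
from h import *
p,R,s=tip()
go((.4649,.2230,.065),s['tool_rot'][2],1)
c=save('wrist','w12');cv2.imwrite('pics/c12.png',cv2.resize(c['color'][120:340,160:400,::-1],(720,660))[:600])
A=heldgreen(c,p[2]+.010); print('green',circ(A,22.7))
cm=blob(c,'maroon',283,238,60);A=arc(c,cm,.059,lambda u,v:v<232); print('maroon',circ(A,32),circ(A),len(A))
"
```

```text
t 21.48 tip [0.4648 0.2235 0.0755] rot [ 3.0918 -0.0092 -1.2437] F [ 0.6  0.1 -0.5] w 0.0459
total [ 0.0005 -0.0005  0.0105] -0.0 each [ 0.0005 -0.0005  0.0105] -0.0
green (array([467.4, 225.6]), np.float64(0.86))
maroon (array([467.4, 225.1]), np.float64(5.4)) (array([1362019.3,  424937.6, 1426236.6]), np.float64(7.98)) 199
```

View pics/c12.png

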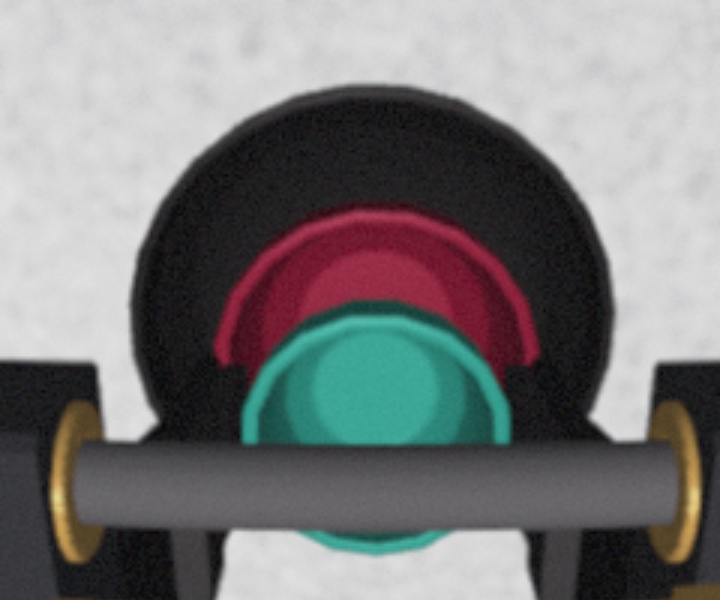

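Green is over maroon and centred sideways (crop columns 376 and 377). The fits put both at (467.4, 225). Lowering in small steps.

Emit:
{"fn": "move_arm", "kwargs": {
  "deltas": [0, 0, 0.005, 0, 40, 0, 0, 0.003, 0, 40, 0, 0, 0.001, 0, 40, 0, 0, 0, 0, 40]
}}

```text
time_s: 22.02
ee_pos: [0.4726, 0.2279, 0.2477]
tool_rot: [3.093, -0.009, -1.244]
force: [0.3, -0.1, -0.4]
grip_width: 0.0461
```

```bash
python3 -c "
from h import *
p,R,s=tip()
go((.4649,.2230,.064),s['tool_rot'][2],1)"
```

```text
t 22.02 tip [0.4648 0.2235 0.0664] rot [ 3.0928 -0.0089 -1.2437] F [ 0.3 -0.1 -0.4] w 0.0461
total [ 0.0005 -0.0001  0.0024] -0.0 each [ 0.0005 -0.0001  0.0024] -0.0
```

Emit:
{"fn": "move_arm", "kwargs": {
  "deltas": [0, 0, 0.0015, 0, 40, 0, 0, 0.001, 0, 40]
}}

```text
time_s: 22.28
ee_pos: [0.4726, 0.2279, 0.2453]
tool_rot: [3.093, -0.009, -1.244]
force: [-0.1, 0.3, 3.3]
grip_width: 0.0458
```

Emit:
{"fn": "move_arm", "kwargs": {
  "deltas": [0, 0, 0.001, 0, 40]
}}

```text
time_s: 22.4
ee_pos: [0.4729, 0.2279, 0.2452]
tool_rot: [3.094, -0.008, -1.244]
force: [-1.9, -0.7, 9.7]
grip_width: 0.0454
```

Contact is at the predicted height (tip z 64.0 mm, 9.7 N). Release and rise straight up.

Emit:
{"fn": "move_arm", "kwargs": {
  "deltas": [0, 0, 0, 0, 58, 0, 0, 0, 0, 70, 0, 0, 0, 0, 80, 0, 0, 0, 0, 80, 0, 0, -0.004, 0, 80, 0, 0.001, -0.02, 0, 80, 0, 0.002, -0.04, 0, 80, 0, 0.002, -0.045, 0, 80, 0, 0.002, -0.045, 0, 80, 0, 0, 0, 0, 80, 0, 0, 0, 0, 80]
}}

```text
time_s: 23.78
ee_pos: [0.4724, 0.229, 0.4042]
tool_rot: [3.093, -0.009, -1.244]
force: [0.3, -0.1, -0.3]
grip_width: 0.0694
```

```bash
python3 -c "
from h import *
print(tip()[0])
s=save('scene','s13');t=save('top','t13');c=save('wrist','w13');
a=cv2.resize(s['color'][80:220,250:400,::-1],(400,373),interpolation=cv2.INTER_CUBIC)
cv2.imwrite('pics/c13.png',np.hstack([a,cv2.resize(c['color'][100:340,170:400,::-1],(357,373))]))"
```

```text
[0.46460824 0.22466631 0.2228872 ]
```

View pics/c13.png

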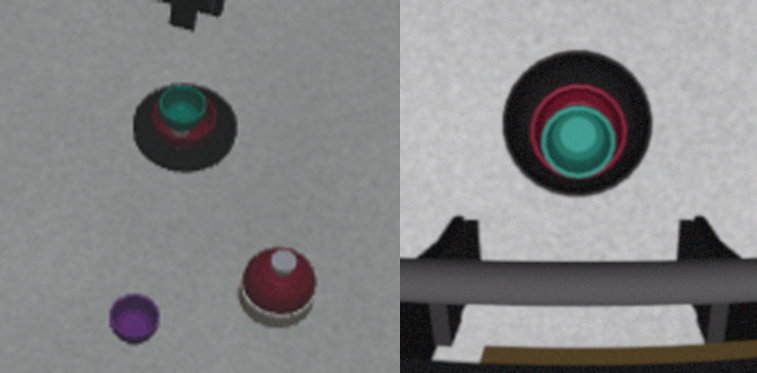

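The stack is three deep and upright, with the dish and purple untouched. I'll measure the centring and heights.

```bash
cat >> h.py <<'E'
def chk(n,zs=(.044,.059,.074)):
    c=pickle.load(open(n+'.pkl','rb'));f=n[0]=='w'
    g=mask(c,'green');m=mask(c,'maroon')|g;b=mask(c,'black')|m
    u,v={'w':(284,179),'s':(319,124),'t':(165,247)}[n[0]]; k={'w':(60,36,28),'s':(32,20,14),'t':(30,20,16)}[n[0]]
    for nm,M,r,z in(('black',b,k[0],zs[0]),('maroon',m,k[1],zs[1]),('green',g,k[2],zs[2])):
        w=np.zeros_like(M);cv2.circle(w,(u,v+(6 if f and nm!='black' else 0)+(6 if f and nm=='green' else 0)),r,255,-1);M=cv2.morphologyEx(M&w,cv2.MORPH_CLOSE,np.ones((5,5)))
        cn=max(cv2.findContours(M,0,1)[0],key=cv2.contourArea);e=cv2.fitEllipse(cv2.convexHull(cn))
        print(n,nm,np.round(e[0],1),np.round(rimfit(c,cn,z,f),1))
E
python3 -c "
from h import *
for n in('w13','t13','s13'):chk(n)
c=pickle.load(open('w13.pkl','rb'));r=wfit(c,'green',285,191,28,.074);t=pickle.load(open('t13.pkl','rb'))
for n,(u,v) in(('s13',(318,120)),('t13',(165,246))):
    k=pickle.load(open(n+'.pkl','rb'));cn=blob(k,'green',u,v,15);print(n,tri([r,ray(k,*cv2.fitEllipse(cv2.convexHull(cn))[0])]))
"
```

```text
w13 black [283.8 179. ] [468.6 226.2 100.2 100.4]
w13 maroon [283.9 185.7] [465.6 225.3  65.3  73.2]
w13 green [283.5 192.1] [463.3 225.   45.   50.6]
t13 black [161.6 245.5] [475.7 231.9 110.  124.5]
t13 maroon [163.1 249.3] [466.1 223.5  61.8  64.3]
t13 green [162.3 253.8] [456.1 220.5  28.3  43. ]
s13 black [318.7 127.7] [472.  220.8 103.5 109.9]
s13 maroon [318.7 122.3] [468.1 224.4  61.8  70.8]
s13 green [318.1 119.5] [467.9 220.4  45.9  55.9]
green px [284.5 190.8] [46.1 47.2] rim(mm) [464.9 224.5  45.6  46.1]
  depth top 0.0725 mid [464.2 224.3  70.4] span [45. 46.  8.]
s13 (array([0.46471164, 0.22429513, 0.06817242]), [np.float64(0.8315652983346564), np.float64(0.831565298334628)])
t13 (array([0.45898241, 0.22396712, 0.05481018]), [np.float64(1.9845754537815), np.float64(1.9845754537815576)])
```

The wrist view suggests green is 2–3 mm off in x, and the top view is blocked by the gripper. I'll move aside and re-measure.

Emit:
{"fn": "move_arm", "kwargs": {
  "deltas": [0.04, 0, 0, 0, 80, 0.04, 0, 0, 0, 80, 0.04, 0, 0, 0, 80, 0.03, 0, 0, 0, 80, 0, 0, 0, 0, 80]
}}

```text
time_s: 24.55
ee_pos: [0.5204, 0.0837, 0.3989]
tool_rot: [3.082, -0.012, -1.242]
force: [-0.2, 1.0, -0.0]
grip_width: 0.0694
```

```bash
python3 -c "
from h import *
s=save('scene','s14');t=save('top','t14')
chk('t14');chk('s14')
a=cv2.resize(t['color'][200:300,110:220,::-1],(660,600),interpolation=cv2.INTER_CUBIC);cv2.imwrite('pics/c14.png',a)
"
```

```text
t14 black [165. 247.] [472.2 224.2 130.1 135.1]Traceback (most recent call last):
  File "<string>", line 4, in <module>
    chk('t14');chk('s14')
    ~~~^^^^^^^
  File "h.py", line 70, in chk
    cn=max(cv2.findContours(M,0,1)[0],key=cv2.contourArea);e=cv2.fitEllipse(cv2.convexHull(cn))
ValueError: max() iterable argument is empty
```

Emit:
{"fn": "move_arm", "kwargs": {
  "deltas": [0.045, 0, 0, 0, 80, 0.045, 0, 0, 0, 80, 0.045, 0, 0, 0, 80, 0.045, 0, 0, 0, 80, 0.03, 0, 0, 0, 80, 0, 0, 0, 0, 80]
}}

```text
time_s: 25.4
ee_pos: [0.5925, -0.1017, 0.3966]
tool_rot: [3.078, -0.004, -1.215]
force: [-0.6, 0.9, -0.2]
grip_width: 0.07
```

```bash
python3 -c "
from h import *
s=save('scene','s15');t=save('top','t15')
a=cv2.resize(t['color'][200:300,110:220,::-1],(660,600),interpolation=cv2.INTER_CUBIC);cv2.imwrite('pics/c15.png',a)
chk('t15');chk('s15')
"
```

```text
t15 black [164.9 249. ] [467.6 224.2 100.8 103.3]
t15 maroon [162.8 248.9] [467.1 224.1  63.2  64.3]
t15 green [161.  250.1] [464.1 223.3  45.4  47. ]
s15 black [312.5 123.5] [449.1 224.7 133.9 206. ]
s15 maroon [318.8 122.9] [469.6 223.   60.4  75.8]
s15 green [318.7 119.6] [469.3 221.1  40.4  59. ]
```

View pics/c15.png

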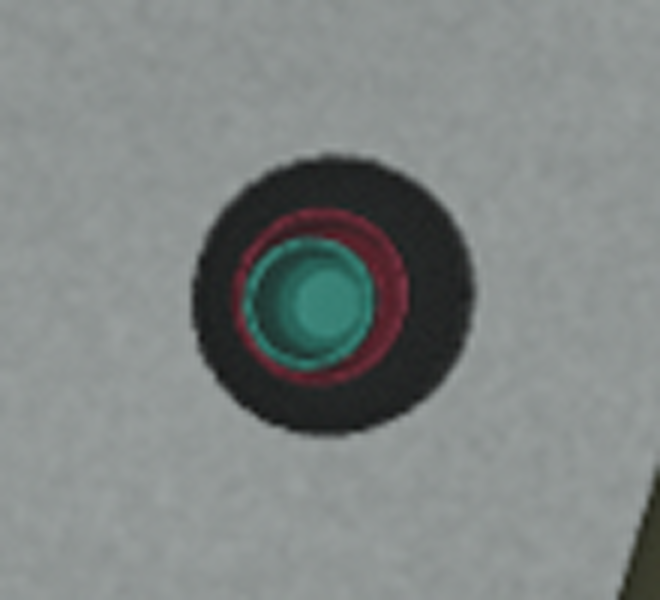

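Top view, unobstructed: maroon is within 0.5 mm of black's axis. Green is about 3 mm off maroon's axis toward −x (464.1, 223.3 against 467.1, 224.1). There is time left, so I'll regrip green, shift it about 3 mm and set it down again.

```bash
python3 -c "
from h import *
p,R,s=tip()
go((.4648,.2235,.16),-1.244,8)"
```

```text
t 25.5 tip [ 0.5818 -0.1031  0.2153] rot [ 3.0783e+00 -1.3000e-03 -1.2105e+00] F [-0.3 -0.2 -0.3] w 0.0697
total [-0.3469 -0.0091  0.0544] 1.9 each [-0.0434 -0.0011  0.0068] 0.24
```

Emit:
{"fn": "move_arm", "kwargs": {
  "deltas": [-0.03, -0.001, 0, 0.2, 80, -0.043, -0.001, 0, 0.2, 80, -0.043, -0.001, 0, 0.2, 80, -0.043, -0.001, 0, 0.2, 80, -0.043, -0.001, 0, 0.2, 80, -0.043, -0.001, 0, 0.2, 80, -0.043, -0.001, 0.01, 0.2, 80, -0.03, -0.001, 0.01, 0.2, 80, -0.018, 0, 0.01, 0.2, 80, -0.01, 0, 0.01, 0, 80, 0, 0, 0, 0, 80, 0, 0, 0, 0, 80]
}}

```text
time_s: 27.0
ee_pos: [0.4628, 0.2577, 0.3548]
tool_rot: [3.078, 0.006, -1.209]
force: [-0.6, -0.0, 0.8]
grip_width: 0.0696
```

```bash
python3 -c "
from h import *
p,R,s=tip()
go((.4646,.2234,.10),s['tool_rot'][2],4)"
```

```text
t 27.0 tip [0.4517 0.2547 0.1737] rot [ 3.0784  0.0061 -1.2089] F [-0.6 -0.   0.8] w 0.0696
total [ 0.0343 -0.0057  0.0733] -0.0 each [ 0.0086 -0.0014  0.0183] -0.0
```

Emit:
{"fn": "move_arm", "kwargs": {
  "deltas": [0.012, -0.002, 0.01, 0, 80, 0.012, -0.002, 0.02, 0, 80, 0.009, -0.001, 0.02, 0, 80, 0, 0, 0.018, 0, 80, 0, 0, 0, 0, 80, 0, 0, 0, 0, 80]
}}

```text
time_s: 27.75
ee_pos: [0.4802, 0.2167, 0.2848]
tool_rot: [3.082, 0.003, -1.222]
force: [0.1, -0.4, -0.3]
grip_width: 0.0697
```

```bash
python3 -c "
from h import *
p,R,s=tip()
go((.4646,.2234,.0645),s['tool_rot'][2],3)"
```

```text
t 27.75 tip [0.4699 0.2135 0.1036] rot [ 3.0819e+00  3.0000e-03 -1.2225e+00] F [ 0.1 -0.4 -0.3] w 0.0697
total [-0.0109 -0.0008  0.0392] -0.0 each [-0.0036 -0.0003  0.0131] -0.0
```

Emit:
{"fn": "move_arm", "kwargs": {
  "deltas": [-0.006, 0, 0.004, 0, 80, -0.004, 0, 0.004, 0, 80, 0, 0, 0, 0, 80, 0, 0, 0, 0, 80]
}}

```text
time_s: 28.25
ee_pos: [0.4767, 0.2272, 0.278]
tool_rot: [3.085, 0.004, -1.222]
force: [-0.7, 0.3, 0.7]
grip_width: 0.0699
```

```bash
python3 -c "
from h import *
p,R,s=tip()
go((.4646,.2234,.0645),s['tool_rot'][2],3)"
```

```text
t 28.25 tip [0.4668 0.2244 0.0968] rot [ 3.0849  0.0041 -1.2216] F [-0.7  0.3  0.7] w 0.0699
total [0.0003 0.0005 0.0324] -0.0 each [0.0001 0.0002 0.0108] -0.0
```

Emit:
{"fn": "move_arm", "kwargs": {
  "deltas": [0, 0, 0.012, 0, 80, 0, 0, 0.012, 0, 80, 0, 0, 0.007, 0, 80, 0, 0, 0, 0, 80, 0, 0, 0, 0, 80]
}}

```text
time_s: 28.88
ee_pos: [0.4746, 0.2264, 0.2442]
tool_rot: [3.084, 0.003, -1.222]
force: [0.3, 0.4, -0.2]
grip_width: 0.0696
```

```bash
python3 -c "
from h import *
p,R,s=tip()
go((.4646,.2234,.0645),s['tool_rot'][2],3)"
```

```text
t 28.88 tip [0.4645 0.2234 0.063 ] rot [ 3.0835  0.0035 -1.2217] F [ 0.3  0.4 -0.2] w 0.0696
total [ 0.     -0.     -0.0015] -0.0 each [ 0.     -0.     -0.0005] -0.0
```

Emit:
{"fn": "move_arm", "kwargs": {
  "deltas": [0, 0, -0.001, 0, 80, 0, 0, 0, 0, 40, 0, 0, 0, 0, 40, 0, 0, 0, 0, 40, 0, 0, 0, 0, 40, 0, 0, 0, 0, 40],
  "newtons": 12
}}

```text
time_s: 29.62
ee_pos: [0.4751, 0.2266, 0.2462]
tool_rot: [3.085, 0.004, -1.222]
force: [0.2, -0.0, -0.9]
grip_width: 0.0459
```

Emit:
{"fn": "move_arm", "kwargs": {
  "deltas": [0, 0, -0.002, 0, 40, 0, 0, -0.001, 0, 40, 0, -0.0015, 0, 0, 40, 0, -0.0015, 0, 0, 40, 0, 0, 0, 0, 40]
}}

```text
time_s: 30.25
ee_pos: [0.4782, 0.2277, 0.2491]
tool_rot: [3.085, 0.004, -1.222]
force: [1.0, 0.1, -0.7]
grip_width: 0.0459
```

```bash
python3 -c "
from h import *
p,R,s=tip()
go((.4674,.2242,.064),s['tool_rot'][2],1)"
```

```text
t 30.25 tip [0.4684 0.2249 0.0679] rot [ 3.0852  0.004  -1.2217] F [ 1.   0.1 -0.7] w 0.0459
total [0.0004 0.001  0.004 ] -0.0 each [0.0004 0.001  0.004 ] -0.0
```

Emit:
{"fn": "move_arm", "kwargs": {
  "deltas": [0, 0, 0.0015, 0, 40, 0, 0, 0.001, 0, 40, 0, 0, 0.0005, 0, 40]
}}

```text
time_s: 30.62
ee_pos: [0.4782, 0.2277, 0.2461]
tool_rot: [3.085, 0.004, -1.222]
force: [-0.9, -0.0, 3.9]
grip_width: 0.0457
```

Emit:
{"fn": "move_arm", "kwargs": {
  "deltas": [0, 0, 0.0008, 0, 40]
}}

```text
time_s: 30.75
ee_pos: [0.4784, 0.2277, 0.2461]
tool_rot: [3.086, 0.004, -1.222]
force: [-1.4, -1.1, 7.8]
grip_width: 0.0457
```

Home again, at the same height as when gripped. Release, rise straight and clear out.

Emit:
{"fn": "move_arm", "kwargs": {
  "deltas": [0, 0, 0, 0, 58, 0, 0, 0, 0, 70, 0, 0, 0, 0, 80, 0, 0, 0, 0, 80, 0, 0, -0.004, 0, 80, 0, 0.001, -0.02, 0, 80, 0, 0.002, -0.04, 0, 80, 0, 0.002, -0.045, 0, 80, 0, 0.002, -0.045, 0, 80, 0, 0, 0, 0, 80]
}}

```text
time_s: 32.0
ee_pos: [0.4799, 0.2274, 0.4051]
tool_rot: [3.085, 0.004, -1.222]
force: [-0.3, -0.7, -0.0]
grip_width: 0.0698
```

Emit:
{"fn": "move_arm", "kwargs": {
  "deltas": [0.03, 0, 0, 0, 80, 0.045, 0, 0, 0, 80, 0.045, 0, 0, 0, 80, 0.045, 0, 0, 0, 80, 0.045, 0, 0, 0, 80, 0.045, 0, 0, 0, 80, 0.045, 0, 0, 0, 80, 0.045, 0, 0, 0, 80, 0.02, 0, 0, 0, 80, 0, 0, 0, 0, 80, 0, 0, 0, 0, 80]
}}

```text
time_s: 33.38
ee_pos: [0.6059, -0.1231, 0.3934]
tool_rot: [3.072, 0.007, -1.218]
force: [-1.1, 0.5, -0.8]
grip_width: 0.0696
```

```bash
python3 -c "
from h import *
s=save('scene','s16');t=save('top','t16')
a=cv2.resize(t['color'][200:300,110:220,::-1],(396,360),interpolation=cv2.INTER_CUBIC);b=cv2.resize(s['color'][70:250,180:404,::-1],(400,321),interpolation=cv2.INTER_CUBIC)
cv2.imwrite('pics/c16.png',np.hstack([a,cv2.copyMakeBorder(b,0,39,0,0,0)]))
chk('t16');chk('s16')
k=s;K=k['camera_matrix']
for n,k in(('s',s),('t',t)):
    g=mask(k,'green');u0,v0={'s':(318,120),'t':(162,249)}[n];w=np.zeros_like(g);cv2.circle(w,(u0,v0),14,255,-1);v,u=np.nonzero(g&w);z=k['range_z'][v,u];K=k['camera_matrix']
    P=np.c_[(u-K[0,2])/K[0,0]*z,(v-K[1,2])/K[1,1]*z,z];W=(P-k['t'])@k['R'];print(n,'green z pct',np.percentile(W[:,2],[10,50,95]).round(4))
"
```

```text
t16 black [164.9 249. ] [467.6 224.2 100.7 103.4]
t16 maroon [162.8 248.9] [467.2 224.1  63.2  64.2]
t16 green [160.6 248.6] [467.1 224.2  45.6  45.9]
s16 black [313.8 121.8] [448.6 232.1 138.5 213.6]
s16 maroon [320.5 123.2] [473.5 225.   51.9  76.6]
s16 green [319.4 120.2] [472.  220.6  43.8  57.1]
s green z pct [0.0519 0.0634 0.0752]
t green z pct [0.0503 0.0562 0.0749]
```

View pics/c16.png

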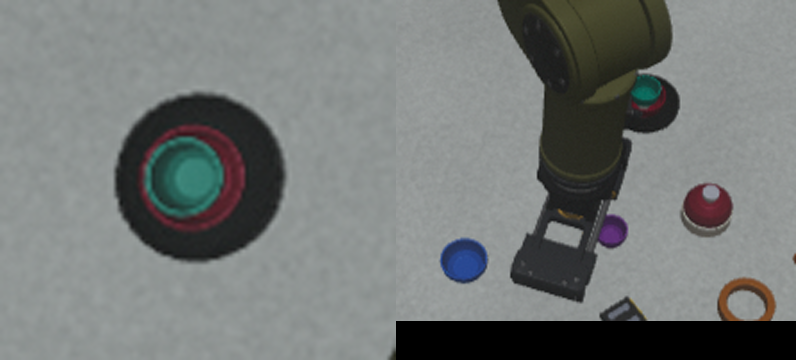

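All three axes agree to within 0.6 mm in the top view: black (467.6, 224.2), maroon (467.2, 224.1) and green (467.1, 224.2). The green rim is at about 75 mm, close to the expected 74. The arm is clear, so I'm handing in.

```bash
python3 -c "
from h import *
print(observe()['time_s'],observe()['dq'].round(3));print(close_job())"
```

```text
33.475 [-0.003 -0.005  0.    -0.007  0.001  0.001  0.002]
the job is handed in; nothing more can be done
None
```

The three covers are nested upside down in one upright stack, and I handed the job in at 33.5 s with the arm clear of everything. I set maroon into black first, then green into maroon. Each was lowered until it touched (about 10 N at most) before I let go.

**Correction:** green first sat about 3 mm off maroon's axis. I gripped it again, lifted it about 3 mm, shifted it and set it down at the same height.

**Last checks:**
- **Centring:** in the top view, all three axes agree to within 0.6 mm.
- **Height:** the green rim stands at about 75 mm, against the expected 74 mm.
- **Black cover:** it is where it was, to within the measurement error (under 1 mm).
- **Dish and look-alikes:** the dish, purple and blue covers visible in the last scene picture look undisturbed. I did not measure them again.

**Failed or disagreeing checks:**
- **Scene camera:** the arm partly blocked its last view of the stack, so those circle fits were unusable. The final centring rests on the top view alone.
- **Wrist camera:** before the correction it put green on axis while green was still held, just before lowering. The top view later showed it 3 mm off.
- **Tool tilt:** the tool drifted to as much as about 4° of tilt during the job. For green, I turned the jaws so the tilt would not tip the cover.

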